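Hold the oven's service key turned

ROBOT

A 6-joint arm with a two-finger parallel gripper is mounted at the origin on the work surface. World frame = base frame: x ahead of the robot, y to its left, z up, the work surface at z = 0. Lengths are in m, angles in degrees, forces in N, time in s.
With the tool pointing down it reaches from about 0.35 to 0.875 m from the base axis. Payload 4.2 kg.
Tool frame: the origin (TCP) lies at the very end of the fingers, on their centre line; the grasp point (between the pads) lies 19 mm behind it (r.hold_point_z is the distance from the TCP to the grasp point, in m); z points along the fingers, y is the direction in which the jaws open and shut (so a half turn about z gives the same grasp; the last joint's range is limited). The gripper opens to 87 mm and grips with 3 to 60 N. Pads are 19 mm wide; open, the fingers measure 117 mm over their backs; the gripper's body (75 mm by 190 mm) begins 51 mm behind the grasp point.
Start: joints at [85.749, 22.042, 0.453, 0, -68.411, -14.817], TCP at [0.204, 0.591, 0.223] pointing down, gripper open.
Joint ranges: [-179.83, 179.83], [-69.29, 118.12], [-61.27, 80.66], [-181.25, 117.63], [-171.15, -9.14], [-177.46, 177.46]. Speed limits (degrees/s): [159.86, 159.86, 180, 180, 180, 180].

INTERFACE

Orientations are given as a 3x3 rotation matrix whose columns are the frame's x, y, z axes.
In Python, from station import r, cams, ticket gives the robot as it stands.
- The arm moves only by the tool drive_tool, never from a script. Its argument "deltas" is a list of rows, each an object of numbers: "dx", "dy", "dz": the shift along the tool's x, y, z in m; "wx", "wy", "wz": the turn, a rotation vector about the tool's x, y, z in degrees. A call has 1 to 20 rows; each row is the pose to reach, as a shift and turn from the pose commanded when the call began, along the tool's axes at that moment; what a row does not reach only later rows make up. A row lasts 1/10 s, in which the tool goes at most 50 mm and 8.59 degrees, less where a joint would pass 70% of its speed; a pose out of reach is approached as far as the arm can. A call with a gripper value outside its range is refused whole. "gripper" is the opening, from 0 (shut) to 1 (fully open), set as the call begins (left out, the last holds). The fingers move at their own pace and stop on an object; the grip force is fixed at half the most. Time passes only in rows, so rows that repeat a pose let the fingers close. It gives the time, the measured TCP pose, the force and the opening at its end, in the units of the state.
- r.sense(): the state, without advancing time (a new reading comes with each control period).
- cams.capture(name): name is "scene" or "top"; returns the picture (384x512x3 uint8, red, green, blue); there is no depth.
- cams.camera_model(name): a dict with "intrinsics" (3x3 intrinsics, pixels), "extrinsics" (4x4, takes a point from world to camera coordinates). Camera axes: x right, y down, z forward; pixel columns grow to the right and rows downward; lengths in m; the calibration is good to about 2 mm. A picture is of the moment at which its call begins. camera_model takes no time and is no camera call.
- ticket.finish_job(): hands the job in, once; it reports no verdict.
The state is a dict: "time_s": time; "joints": joint angles; "joint_velocities": joint speeds; "effort": joint torques, N m; "tcp_pos": TCP position; "ee_rot": TCP orientation; "wrist_force": force on the tool from outside, world axes, zero at the start; "moment": the same for the moment, N m; "gripper_width": opening from 0.0 (shut) to 1.0 (fully open).
Only numpy, scipy, OpenCV 4.12 (cv2) and the standard library are available. Lean on these libraries where they do the work, as an engineer would, in place of code of your own. Each camera call takes 0.05 s, during which the arm holds its last target.

TASK

At the bakery oven's control console, first turn the black selector clockwise from its white mark to its orange mark until it clicks past its detent and stays there. Then take the red key from its wooden rest, ease it fully home into the brass key switch, rocking it a little from side to side across its thin way where the sticky pins catch, and turn it clockwise a full quarter turn. The switch springs back, so finish while still gripping the red key and holding it turned; leave the blue key and everything else on the bench alone.

Things in the scene. Friction and masses are not known exactly. Their poses are not given: they have to be found in the camera images.
- console: White control console fixed to the bench, 160 (x) x 260 (y) x 85 mm high, flat level top. Origin: centre of its underside. On top: the selector at x 0, y +65 mm, the key switch at x 0, y -65 mm in its frame. It stands at a different place and yaw (within 0.35 rad of square) each time.
- selector_grip (a point): On the black selector's vertical turning axis, 24 mm above the console top; turns with the selector. Its grip is an upright bar 48 mm long (along this point's x), 14 mm thick (y), from 14 mm below to 10 mm above this point, on a disc 48 mm across and 8 mm thick. Pinch the bar across its 14 mm and turn.
- selector (a joint): Selector angle in rad, growing clockwise seen from above: 0 at the start (white mark), 1.2 at the far stop (orange mark). A sprung detent holds it at either end: it resists most (about 0.13 N m) at first, is over the hump at 0.6 rad and then snaps on to 1.2 by itself. Turned needs above 1.0.
- red_key: The key to use: red bow, steel blade, 60 g, standing blade down in a wooden rest. Origin: centre of the blade's tip; z up along the key, x its wide direction. Blade 14 mm wide (x), 6 mm thick (y), 30 mm long, tip rounded. Bow, 30 to 70 mm above the tip: 36 mm wide (x), 10 mm thick (y). Pinch it from above across the 10 mm. It works either way round.
- red_key_shoulder (a point): Underside of the red key's bow, where the blade begins, on the key's axis, 30 mm above the tip; axes as red_key. Fully home, it lies on the face of the key switch.
- red_rest: Wooden block, fixed, 75 (x) x 50 (y) x 40 mm high, in which the red key stands; origin: centre of its underside. Its slot (17 x 9 mm, 34 mm deep, along x) is loose; the key's shoulder rests on the block's top. Lift the key at least 40 mm to clear it. The two rests change sides from time to time.
- keyway (a point): Centre of the keyway's mouth on the brass key switch's face, 88 mm above the bench. z up, x along the keyway's width; turns with the switch. Keyway 16.4 (x) x 8 mm (y), over 40 mm deep, mouth flared 4 mm at 45 degrees. Sticky pins bar it from the y sides, 13 and 21 mm below the face: a straight push jams; rocked 1.3 mm to and fro along y at every 1.5 mm down, the key passes at under 12 N.
- key_switch (a joint): Key switch angle in rad, growing clockwise seen from above: 0 at rest, stop at 1.6. A spring (0.02 N m at rest, 0.085 at a quarter turn) returns it to 0 when it is let go. The key has about 0.15 rad of play in it. Counts as turned above 1.3.
- blue_key: A second key of the same shape with a blue bow, for another machine, standing in the other wooden rest. Leave it alone. Origin: centre of the blade's tip.
- loaf_a: Loaf of bread, 270 x 104 x 72 mm, long side along its y, at the back of the bench; origin: centre of its underside. Leave alone.
- loaf_b: The other loaf, same size. Leave alone.
- flour_jar: White round jar, 76 mm across, 95 mm high; origin: centre of its underside. Leave alone.
- mug: Blue mug, 80 mm across, 90 mm high; origin: centre of its underside. Leave alone.
- brush: Pastry brush lying flat between robot and console; origin near its middle. Leave alone.
Things that resemble listed ones, but are neither listed nor needed, are in the scene too. Several things have the shape of the red_key; the one meant has the colours described above.

How it is judged:
By the outcome, as a careful person would: the job done as asked, in the order asked, and still so for the second after the job is handed in, while the arm keeps its last pose, push and grip.
It also fails if it takes over 70 s, if anything falls off the work surface, if the arm or the gripper's body presses on something with over 40 N, if the wrist force passes 120 N, or if a joint passes its speed limit or range.

## Working session

There is one attempt and no reset: what is moved stays moved. The work goes in short steps, Python scripts to look and compute and a tool call to move; the robot and the scene stay as the last step left them, time stands still between calls to the robot, and variables do not carry over. Pictures are saved under pics/ and viewed, and the job is handed in when it is done.

Besides the shell and the picture viewer there is one more tool, called as name(argument=value, ...), one argument or row to a line, values as JSON. drive_tool: Moves the arm, as the interface text tells. Its arguments: {"type":"object","properties":{"deltas":{"type":"array","items":{"type":"object","properties":{"dx":{"type":"number"},"dy":{"type":"number"},"dz":{"type":"number"},"wx":{"type":"number"},"wy":{"type":"number"},"wz":{"type":"number"}}}},"gripper":{"type":"number"}},"required":["deltas"]}

```bash
mkdir -p pics; ls
python3 - <<'E'
from station import r,cams,ticket
import cv2,numpy as np
np.set_printoptions(precision=4,suppress=True)
for n in("scene","top"):
    im=cams.capture(n); cv2.imwrite(f"pics/{n}0.png",im[:,:,::-1]); m=cams.camera_model(n); print(n,np.array(m["intrinsics"]),np.array(m["extrinsics"]))
print(r.sense(), r.hold_point_z)
E
```

```text
pics
scene [[351.4633   0.     256.0896]
 [  0.     351.4633 188.5239]
 [  0.       0.       1.    ]] [[-0.6844  0.7291 -0.0079  0.3819]
 [ 0.4945  0.4563 -0.7398 -0.2078]
 [-0.5357 -0.5102 -0.6728  1.2677]
 [ 0.      0.      0.      1.    ]]
top [[347.8      0.     252.2831]
 [  0.     347.8    195.4502]
 [  0.       0.       1.    ]] [[-0.019  -0.9998  0.0071 -0.0083]
 [-0.9973  0.0185 -0.0713  0.557 ]
 [ 0.0712 -0.0084 -0.9974  1.1337]
 [ 0.      0.      0.      1.    ]]
{'time_s': 0.1, 'joints': array([ 85.7497,  22.0865,   0.3869,  -0.0226, -68.4115, -14.817 ]), 'joint_velocities': array([-0.0791, -0.2182,  0.1998,  0.0483,  0.0846, -0.0072]), 'effort': array([ -0.0001, -39.1691,  18.7935,   4.2318,   0.0134,  -0.0001]), 'tcp_pos': array([0.204 , 0.5902, 0.2216]), 'ee_rot': array([[ 0.9451, -0.3268, -0.0005],
       [-0.3268, -0.9451, -0.0019],
       [ 0.0001,  0.002 , -1.    ]]), 'wrist_force': array([ 0.2397,  0.9844, -0.2675]), 'moment': array([-0.0079,  0.015 ,  0.0064]), 'gripper_width': 1.0022874699031448} 0.0187
```

View pics/scene0.png

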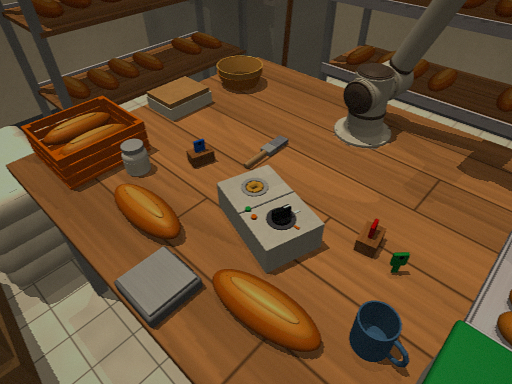

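View pics/top0.png

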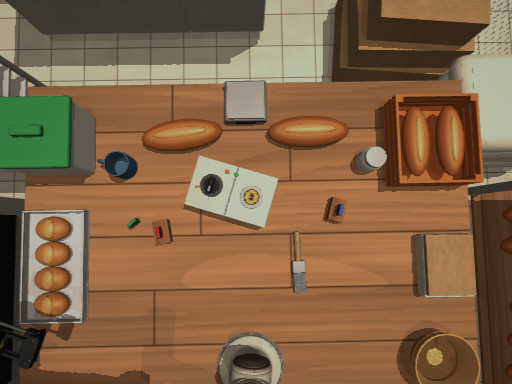

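Both pictures show the whole bench. Things that could be taken for the red key:
- Red bow in a wooden rest: scene (375,228), top (159,232).
- Blue key in a rest: scene (200,147), top (340,210).
- Green key lying loose: scene (400,262), top (133,223).

By its description the red one is meant. Next I'll look at close crops.

Run:
```python
import cv2,numpy as np
def crop(n,x0,y0,w,h,s,o):
    im=cv2.imread(f"pics/{n}0.png")[y0:y0+h,x0:x0+w]
    im=cv2.resize(im,None,fx=s,fy=s,interpolation=cv2.INTER_CUBIC)
    for x in range(x0-x0%10+10,x0+w,10):
        cv2.putText(im,str(x),(int((x-x0+.5)*s)-10,10),0,.35,(255,255,0),1); cv2.line(im,(int((x-x0+.5)*s),12),(int((x-x0+.5)*s),18),(255,255,0),1)
    for y in range(y0-y0%10+10,y0+h,10):
        cv2.putText(im,str(y),(0,int((y-y0+.5)*s)+4),0,.35,(255,255,0),1); cv2.line(im,(24,int((y-y0+.5)*s)),(30,int((y-y0+.5)*s)),(255,255,0),1)
    cv2.imwrite(f"pics/{o}.png",im)
crop("scene",210,160,120,115,5,"c_s_con")
crop("top",178,148,106,86,7,"c_t_con")
crop("scene",350,210,40,50,11,"c_s_key")
crop("top",145,212,35,38,14,"c_t_key")
```

```text
(no output)
```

View pics/c_s_con.png

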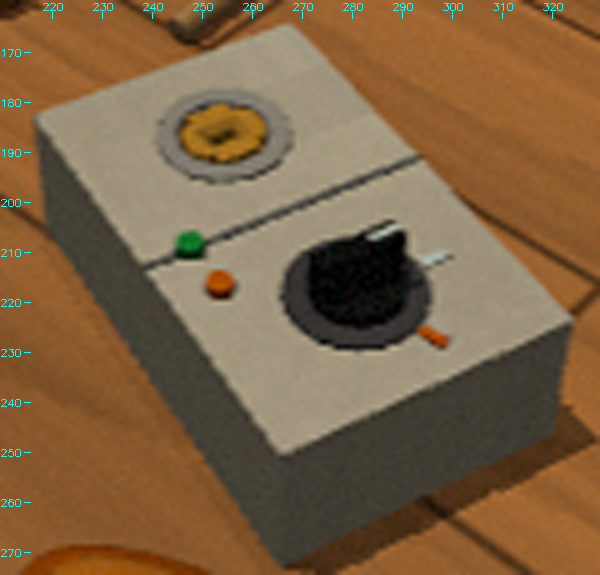

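View pics/c_t_con.png

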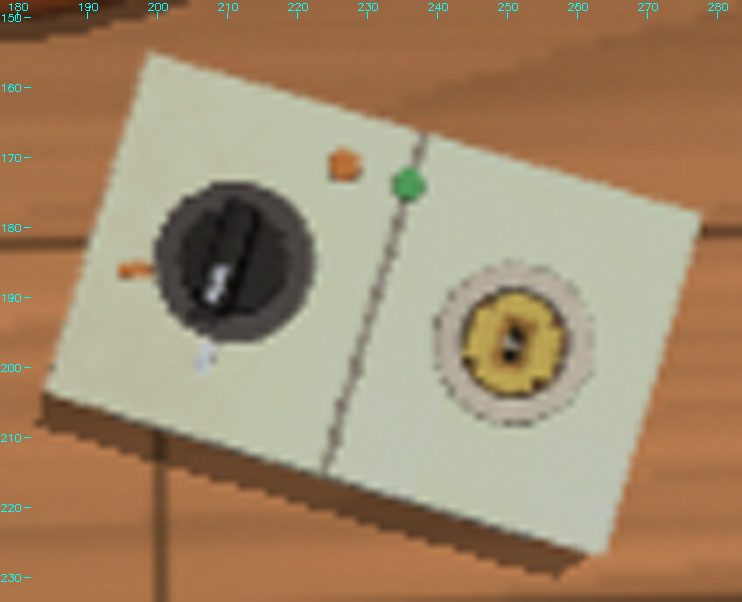

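View pics/c_s_key.png

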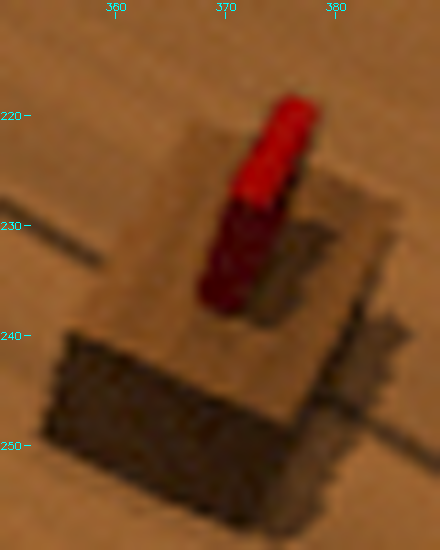

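View pics/c_t_key.png

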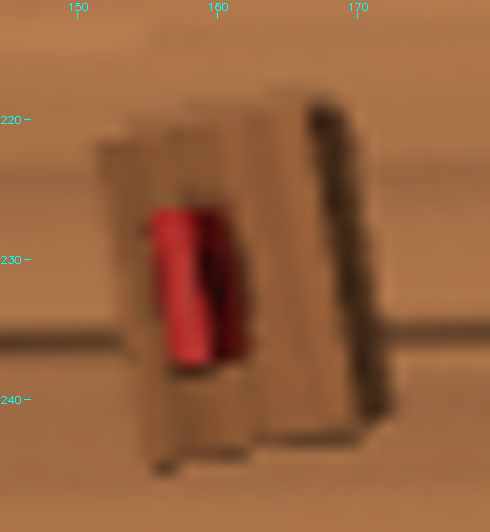

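```bash
cat > h.py <<'E'
from station import r,cams,ticket
import numpy as np,cv2
from scipy.optimize import least_squares
np.set_printoptions(precision=4,suppress=True)
M={n:cams.camera_model(n) for n in("scene","top")}
def proj(n,P):
    K=np.array(M[n]["intrinsics"]);E=np.array(M[n]["extrinsics"])
    c=np.atleast_2d(P)@E[:3,:3].T+E[:3,3]; c=c@K.T; return c[:,:2]/c[:,2:]
def tri(ps,pt):
    f=lambda p:np.r_[proj("scene",p)[0]-ps,proj("top",p)[0]-pt]
    s=least_squares(f,[.4,0,.05]); return s.x,s.fun
def fit(obs,p0):  # obs: (cam,local pt,px); params x,y,yaw,z offset
    def f(p):
        c,s=np.cos(p[2]),np.sin(p[2]); out=[]
        for n,l,px in obs:
            out.append(proj(n,[p[0]+c*l[0]-s*l[1],p[1]+s*l[0]+c*l[1],p[3]+l[2]])[0]-px)
        return np.ravel(out)
    s=least_squares(f,p0); return s.x,s.fun.reshape(-1,2)
E
python3 - <<'E'
from h import *
H=.085
o=[("top",(.08,.13,H),(198.8,154.8)),("top",(.08,-.13,H),(277.5,177.5)),("top",(-.08,-.13,H),(263.8,226.8)),("top",(-.08,.13,H),(184,203.5)),
("scene",(.08,-.13,H),(217.3,183.5)),("scene",(-.08,-.13,H),(267.5,165)),("scene",(-.08,.13,H),(322.8,223.5)),("scene",(.08,.13,H),(266,250.5)),("scene",(.08,.13,0),(266,273))]
p,f=fit(o,[.5,0,.3,0]);print("console",p,np.degrees(p[2]));print(f)
c,s=np.cos(p[2]),np.sin(p[2])
for n,l in(("sel",(0,.065,.109)),("key",(0,-.065,.088)),("keyrim",(0,-.065,.085))):
    P=np.array([p[0]+c*l[0]-s*l[1],p[1]+s*l[0]+c*l[1],p[3]+l[2]]);print(n,P,proj("scene",P),proj("top",P))
print("keyway tri",tri((253.7,186.3),(250.8,197)))
print("top centre key",tri((374.7,223.5),(157.6,231.9)))
print("rest corners")
print(tri((356,239.5),(167.3,219)),"x+ y-?")
print(tri((376.5,248),(151.5,222)))
E
```

```text
console [ 0.5684  0.0478 -0.3012 -0.0029] -17.256233478696814
[[ 0.0566  0.2669]
 [ 0.4471  0.4003]
 [ 0.1273  0.0665]
 [ 0.0613  0.1434]
 [-1.1584 -0.3522]
 [ 0.0469 -0.5564]
 [ 1.478   0.3097]
 [-0.0889  0.5311]
 [-0.484   0.4065]]
sel [0.5877 0.1098 0.1061] [[281.1609 211.7336]] [[210.4574 184.1818]]
key [ 0.5492 -0.0143  0.0851] [[254.1589 186.3647]] [[251.0613 196.4212]]
keyrim [ 0.5492 -0.0143  0.0821] [[254.1721 187.2121]] [[251.0579 196.4867]]
keyway tri (array([ 0.5486, -0.0148,  0.0846]), array([ 0.4782,  0.0241,  0.4192, -0.3858]))
top centre key (array([0.4438, 0.2802, 0.0762]), array([-0.1105,  0.0047, -0.1261,  0.0761]))
rest corners
(array([0.483 , 0.2607, 0.0358]), array([-0.4526,  0.0124, -0.5139,  0.3329])) x+ y-?
(array([0.4746, 0.3107, 0.0384]), array([-0.3192,  0.0136, -0.3807,  0.2294]))
```

The crops confirm the red key's choice. Its bow's top centre is at top (157.6,232) and scene (374.7,223.5), with the wood around it. The selector's bar points at the white mark, along console −x. The keyway is at top (251,197) and scene (254,186), along console x. Next I'll measure the key's yaw and work out the first move.

```bash
cat >> h.py <<'E'
def delta(xyz,yaw):  # tool-down target, tool x yaw in deg
    s=r.sense(); R=np.array(s["ee_rot"]); p=np.array(s["tcp_pos"])
    a=np.radians(yaw); c,q=np.cos(a),np.sin(a)
    T=np.array([[c,q,0],[q,-c,0],[0,0,-1.]])
    d=R.T@(np.array(xyz)-p); w=np.degrees(cv2.Rodrigues(R.T@T)[0].ravel())
    print("pos",p,"yaw",np.degrees(np.arctan2(R[1,0],R[0,0])),"F",s["wrist_force"],"t",s["time_s"],"w",s["gripper_width"],"j",s["joints"]); print("delta",d,"w",w)
    return d,w
E
python3 - <<'E'
from h import *
delta((.5877,.1098,.20),-17.26)
# key: rest + bow fit, yaw
o=[("top",(.018,.005,.08),(155.3,226.5)),("top",(.018,-.005,.08),(158.3,226.4)),("top",(-.018,.005,.08),(157.,237.2)),("top",(-.018,-.005,.08),(159.8,236.8)),
("scene",(-.018,.0,.08),(376.8,218.8)),("scene",(.018,0,.08),(372.5,227.8)),("scene",(.018,0,.04),(369.5,237.3))]
p,f=fit(o,[.44,.28,.17,0]);print("bow",p,np.degrees(p[2]));print(f)
o=[("top",(.0375,.025,.04),(151.5,222)),("top",(.0375,-.025,.04),(167,219)),("top",(-.0375,.025,.04),(156,245)),("top",(-.0375,-.025,.04),(170.5,242.5)),
("scene",(.0375,-.025,.04),(355.8,239.7)),("scene",(.0375,.025,.04),(376.3,247.8)),("scene",(-.0375,-.025,.04),(367,221.5)),("scene",(-.0375,.025,.04),(386,228.5)),("scene",(.0375,-.025,0),(353.5,249.5)),("scene",(.0375,.025,0),(374,257.5))]
p,f=fit(o,[.44,.28,.17,0]);print("rest",p,np.degrees(p[2]));print(f)
E
```

```text
pos [0.204  0.5902 0.2216] yaw -19.075618359681034 F [ 0.2397  0.9844 -0.2675] t 0.1 w 1.0022874699031448 j [ 85.7497  22.0865   0.3869  -0.0226 -68.4115 -14.817 ]
delta [0.5196 0.3286 0.0223] w [ 0.1129 -0.0063 -1.8156]
bow [ 0.4441  0.2798  0.1892 -0.0009] 10.842930267136012
[[-0.6083  0.0749]
 [-0.454  -0.4905]
 [-0.1392  0.7317]
 [ 0.2218  0.4625]
 [ 0.2825 -0.8479]
 [-0.3523 -0.2563]
 [-0.8989  1.2492]]
rest [ 0.4412  0.2796  0.1847 -0.0037] 10.581015366309822
[[-0.2991  0.5801]
 [-0.6288  0.4563]
 [-0.5643  0.3861]
 [ 0.1711 -0.2736]
 [ 0.3106 -0.1451]
 [ 0.05    0.5574]
 [-0.2488 -1.3252]
 [ 0.162  -0.4346]
 [-0.3294  0.3352]
 [-1.2939  1.1031]]
```

drive_tool(
  deltas=[
    {"dx": 0.01, "dy": 0.006},
    {"dx": 0.035, "dy": 0.022},
    {"dx": 0.07, "dy": 0.044},
    {"dx": 0.105, "dy": 0.066},
    {"dx": 0.14, "dy": 0.088},
    {"dx": 0.175, "dy": 0.11},
    {"dx": 0.21, "dy": 0.132},
    {"dx": 0.245, "dy": 0.154},
    {"dx": 0.28, "dy": 0.176},
    {"dx": 0.315, "dy": 0.198},
    {"dx": 0.35, "dy": 0.22},
    {"dx": 0.385, "dy": 0.243, "dz": 0.005},
    {"dx": 0.42, "dy": 0.265, "dz": 0.01},
    {"dx": 0.455, "dy": 0.287, "dz": 0.015},
    {"dx": 0.485, "dy": 0.307, "dz": 0.02},
    {"dx": 0.51, "dy": 0.322, "dz": 0.022, "wz": -1.8},
    {"dx": 0.52, "dy": 0.329, "dz": 0.022, "wz": -1.8},
    {"dx": 0.52, "dy": 0.329, "dz": 0.022, "wz": -1.8},
  ],
  gripper=0.45,
)

```text
schema error: expected keys dx, dy, dz, wx, wy, wz
```

Run:
```python
from h import *
delta((.5877,.1098,.13),-17.26)
a=cams.capture("scene");b=cams.capture("top")
cv2.imwrite("pics/s1.png",np.hstack([cv2.resize(a[110:260,190:340,::-1],None,fx=2.6,fy=2.6,interpolation=2),cv2.resize(b[110:260,150:300,::-1],None,fx=2.6,fy=2.6,interpolation=2)]))
```

```text
pos [0.204  0.5902 0.2216] yaw -19.075618359681034 F [ 0.2397  0.9844 -0.2675] t 0.1 w 1.0022874699031448 j [ 85.7497  22.0865   0.3869  -0.0226 -68.4115 -14.817 ]
delta [0.5196 0.3284 0.0923] w [ 0.1129 -0.0063 -1.8156]
```

View pics/s1.png

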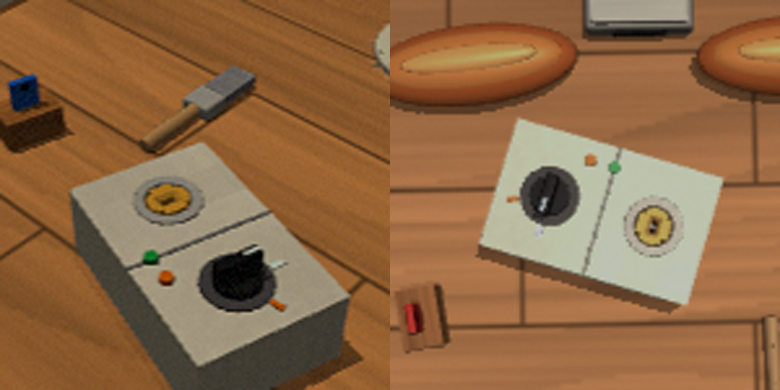

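The move was refused because every row needs all six keys, so nothing has moved. The picture shows the console as before, with the selector bar still towards the white mark.

drive_tool(
  deltas=[
    {"dx": 0.01, "dy": 0.006, "dz": 0, "wx": 0, "wy": 0, "wz": 0},
    {"dx": 0.035, "dy": 0.022, "dz": 0, "wx": 0, "wy": 0, "wz": 0},
    {"dx": 0.07, "dy": 0.044, "dz": 0, "wx": 0, "wy": 0, "wz": 0},
    {"dx": 0.105, "dy": 0.066, "dz": 0, "wx": 0, "wy": 0, "wz": 0},
    {"dx": 0.14, "dy": 0.088, "dz": 0, "wx": 0, "wy": 0, "wz": 0},
    {"dx": 0.175, "dy": 0.11, "dz": 0, "wx": 0, "wy": 0, "wz": 0},
    {"dx": 0.21, "dy": 0.132, "dz": 0, "wx": 0, "wy": 0, "wz": 0},
    {"dx": 0.245, "dy": 0.154, "dz": 0, "wx": 0, "wy": 0, "wz": 0},
    {"dx": 0.28, "dy": 0.176, "dz": 0, "wx": 0, "wy": 0, "wz": 0},
    {"dx": 0.315, "dy": 0.198, "dz": 0, "wx": 0, "wy": 0, "wz": 0},
    {"dx": 0.35, "dy": 0.22, "dz": 0, "wx": 0, "wy": 0, "wz": 0},
    {"dx": 0.385, "dy": 0.243, "dz": 0.005, "wx": 0, "wy": 0, "wz": 0},
    {"dx": 0.42, "dy": 0.265, "dz": 0.01, "wx": 0, "wy": 0, "wz": 0},
    {"dx": 0.455, "dy": 0.287, "dz": 0.015, "wx": 0, "wy": 0, "wz": 0},
    {"dx": 0.485, "dy": 0.307, "dz": 0.02, "wx": 0, "wy": 0, "wz": 0},
    {"dx": 0.51, "dy": 0.322, "dz": 0.022, "wx": 0, "wy": 0, "wz": -1.8},
    {"dx": 0.52, "dy": 0.329, "dz": 0.022, "wx": 0, "wy": 0, "wz": -1.8},
    {"dx": 0.52, "dy": 0.329, "dz": 0.022, "wx": 0, "wy": 0, "wz": -1.8},
  ],
  gripper=0.45,
)

```text
time_s: 2.0
tcp_pos: [0.5884, 0.1083, 0.2002]
ee_rot: [[0.954, -0.3, -0.001], [-0.3, -0.954, -0.0], [-0.001, 0.0, -1.0]]
wrist_force: [0.2, -0.2, -0.1]
gripper_width: 0.449
```

Run:
```python
from h import *
delta((.5877,.1098,.13),-17.26)
a=cams.capture("scene");b=cams.capture("top")
cv2.imwrite("pics/s2.png",np.hstack([cv2.resize(a[110:260,190:340,::-1],None,fx=2.6,fy=2.6,interpolation=2),cv2.resize(b[110:260,150:300,::-1],None,fx=2.6,fy=2.6,interpolation=2)]))
```

```text
pos [0.5884 0.1083 0.2002] yaw -17.452958496829556 F [ 0.2174 -0.2112 -0.0938] t 2.0 w 0.4486275186045332 j [ 25.9158  20.3968  -5.3728  -0.0026 -64.268   46.6323]
delta [-0.0011 -0.0013  0.0702] w [ 0.0241  0.029  -0.193 ]
```

View pics/s2.png

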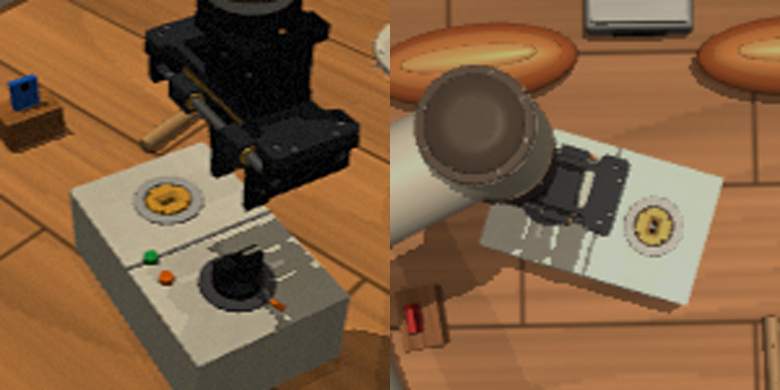

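The gripper hangs over the selector, with the fingers at about scene crop (240,170) just behind and above the knob. Now I'll go down.

drive_tool(
  deltas=[
    {"dx": -0.001, "dy": -0.0013, "dz": 0.02, "wx": 0, "wy": 0, "wz": -0.2},
    {"dx": -0.001, "dy": -0.0013, "dz": 0.045, "wx": 0, "wy": 0, "wz": -0.2},
    {"dx": -0.001, "dy": -0.0013, "dz": 0.065, "wx": 0, "wy": 0, "wz": -0.2},
    {"dx": -0.001, "dy": -0.0013, "dz": 0.08, "wx": 0, "wy": 0, "wz": -0.2},
    {"dx": -0.001, "dy": -0.0013, "dz": 0.09, "wx": 0, "wy": 0, "wz": -0.2},
    {"dx": -0.001, "dy": -0.0013, "dz": 0.097, "wx": 0, "wy": 0, "wz": -0.2},
    {"dx": -0.001, "dy": -0.0013, "dz": 0.1015, "wx": 0, "wy": 0, "wz": -0.2},
    {"dx": -0.001, "dy": -0.0013, "dz": 0.1015, "wx": 0, "wy": 0, "wz": -0.2},
    {"dx": -0.001, "dy": -0.0013, "dz": 0.1015, "wx": 0, "wy": 0, "wz": -0.2},
  ],
)

```text
time_s: 3.0
tcp_pos: [0.588, 0.1116, 0.0997]
ee_rot: [[0.956, -0.293, 0.001], [-0.293, -0.956, 0.0], [0.001, -0.001, -1.0]]
wrist_force: [0.7, 0.1, 0.9]
gripper_width: 0.451
```

Run:
```python
from h import *
delta((.5877,.1098,.098),-17.26)
a=cams.capture("scene");b=cams.capture("top")
cv2.imwrite("pics/s3.png",np.hstack([cv2.resize(a[110:260,190:340,::-1],None,fx=2.6,fy=2.6,interpolation=2),cv2.resize(b[110:260,150:300,::-1],None,fx=2.6,fy=2.6,interpolation=2)]))
```

```text
pos [0.588  0.1116 0.0997] yaw -17.054550916335717 F [0.735  0.1006 0.8652] t 3.0 w 0.4512246544907921 j [ 26.2435  25.8613 -12.6786   0.0142 -51.3902  46.6931]
delta [0.0003 0.0018 0.0017] w [-0.04   -0.0584  0.2055]
```

View pics/s3.png

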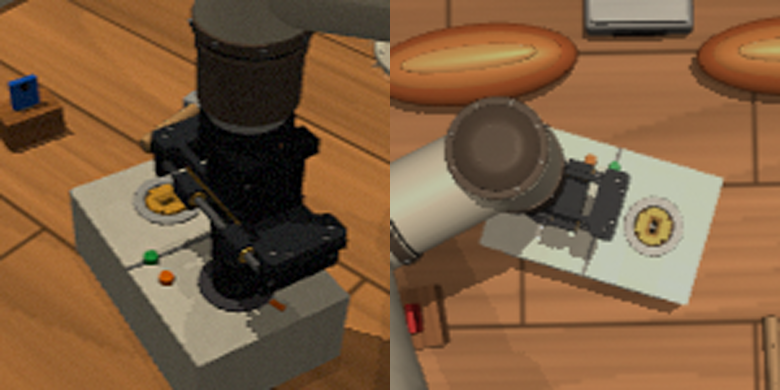

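The fingers stand on both sides of the knob, over the disc at scene crop (240,280), with no contact force. Now I'll close.

drive_tool(
  deltas=[
    {"dx": 0, "dy": 0.0018, "dz": 0.0015, "wx": 0, "wy": 0, "wz": 0},
    {"dx": 0, "dy": 0.0018, "dz": 0.0015, "wx": 0, "wy": 0, "wz": 0},
    {"dx": 0, "dy": 0.0018, "dz": 0.0015, "wx": 0, "wy": 0, "wz": 0},
    {"dx": 0, "dy": 0.0018, "dz": 0.0015, "wx": 0, "wy": 0, "wz": 0},
    {"dx": 0, "dy": 0.0018, "dz": 0.0015, "wx": 0, "wy": 0, "wz": 0},
    {"dx": 0, "dy": 0.0018, "dz": 0.0015, "wx": 0, "wy": 0, "wz": 0},
    {"dx": 0, "dy": 0.0018, "dz": 0.0015, "wx": 0, "wy": 0, "wz": 0},
    {"dx": 0, "dy": 0.0018, "dz": 0.0015, "wx": 0, "wy": 0, "wz": 0},
  ],
  gripper=0,
)

```text
time_s: 3.9
tcp_pos: [0.5874, 0.1104, 0.0977]
ee_rot: [[0.956, -0.293, 0.001], [-0.293, -0.956, 0.001], [0.001, -0.001, -1.0]]
wrist_force: [0.2, 4.8, -0.3]
gripper_width: 0.159
```

Run:
```python
from h import *
delta((.5877,.1098,.098),-17.26); print(r.sense()["moment"])
```

```text
pos [0.5874 0.1104 0.0977] yaw -17.064465280738958 F [ 0.2198  4.7667 -0.2783] t 3.9 w 0.15943827624986665 j [ 26.1361  25.9271 -12.8996  -0.0342 -51.096   46.821 ]
delta [ 0.0005  0.0005 -0.0003] w [-0.0724 -0.038   0.1956]
[ 1.3038 -0.0618 -0.1676]
```

Gripped at 13.9 mm, which is the bar's thickness. Now I'll turn it clockwise.

drive_tool(
  deltas=[
    {"dx": 0, "dy": 0, "dz": 0, "wx": 0, "wy": 0, "wz": 5},
    {"dx": 0, "dy": 0, "dz": 0, "wx": 0, "wy": 0, "wz": 10},
    {"dx": 0, "dy": 0, "dz": 0, "wx": 0, "wy": 0, "wz": 15},
    {"dx": 0, "dy": 0, "dz": 0, "wx": 0, "wy": 0, "wz": 20},
    {"dx": 0, "dy": 0, "dz": 0, "wx": 0, "wy": 0, "wz": 25},
    {"dx": 0, "dy": 0, "dz": 0, "wx": 0, "wy": 0, "wz": 30},
    {"dx": 0, "dy": 0, "dz": 0, "wx": 0, "wy": 0, "wz": 35},
    {"dx": 0, "dy": 0, "dz": 0, "wx": 0, "wy": 0, "wz": 40},
    {"dx": 0, "dy": 0, "dz": 0, "wx": 0, "wy": 0, "wz": 45},
    {"dx": 0, "dy": 0, "dz": 0, "wx": 0, "wy": 0, "wz": 50},
    {"dx": 0, "dy": 0, "dz": 0, "wx": 0, "wy": 0, "wz": 55},
    {"dx": 0, "dy": 0, "dz": 0, "wx": 0, "wy": 0, "wz": 60},
    {"dx": 0, "dy": 0, "dz": 0, "wx": 0, "wy": 0, "wz": 65},
    {"dx": 0, "dy": 0, "dz": 0, "wx": 0, "wy": 0, "wz": 69},
    {"dx": 0, "dy": 0, "dz": 0, "wx": 0, "wy": 0, "wz": 69},
    {"dx": 0, "dy": 0, "dz": 0, "wx": 0, "wy": 0, "wz": 69},
  ],
)

```text
time_s: 5.5
tcp_pos: [0.5871, 0.1102, 0.0977]
ee_rot: [[0.07, -0.998, 0.0], [-0.998, -0.07, 0.0], [-0.0, -0.0, -1.0]]
wrist_force: [0.2, 4.8, 0.9]
gripper_width: 0.16
```

Run:
```python
from h import *
delta((.5877,.1098,.098),-86); print(r.sense()["moment"])
```

```text
pos [0.5871 0.1102 0.0977] yaw -85.95845545764877 F [0.159  4.7513 0.8905] t 5.5 w 0.1604354257493568 j [ 26.139   25.922  -12.9087  -0.0213 -51.1529 -22.0841]
delta [ 0.0004 -0.0006 -0.0003] w [-0.009   0.0215  0.0415]
[ 1.3798  0.2367 -0.1195]
```

drive_tool(
  deltas=[
    {"dx": 0, "dy": 0, "dz": 0, "wx": 0, "wy": 0, "wz": 69},
    {"dx": 0, "dy": 0, "dz": 0, "wx": 0, "wy": 0, "wz": 0},
  ],
  gripper=2,
)

```text
out of range
```

drive_tool(
  deltas=[
    {"dx": 0, "dy": 0, "dz": 0, "wx": 0, "wy": 0, "wz": 0},
    {"dx": 0, "dy": 0, "dz": 0, "wx": 0, "wy": 0, "wz": 0},
    {"dx": 0, "dy": 0, "dz": 0, "wx": 0, "wy": 0, "wz": 0},
    {"dx": 0, "dy": 0, "dz": 0, "wx": 0, "wy": 0, "wz": 0},
    {"dx": 0, "dy": 0, "dz": 0, "wx": 0, "wy": 0, "wz": 0},
  ],
  gripper=0.45,
)

```text
time_s: 6.0
tcp_pos: [0.5869, 0.1094, 0.0975]
ee_rot: [[0.069, -0.998, -0.0], [-0.998, -0.069, -0.0], [0.0, 0.0, -1.0]]
wrist_force: [0.1, 0.0, -0.4]
gripper_width: 0.434
```

Run:
```python
from h import *
delta((.5877,.1098,.098),-86); print(r.sense()["moment"])
```

```text
pos [0.5869 0.1094 0.0975] yaw -86.06994398590855 F [ 0.1237  0.025  -0.3601] t 6.0 w 0.4340052011180302 j [ 26.0832  25.9223 -12.9484   0.0104 -51.1527 -22.1597]
delta [-0.0004 -0.0008 -0.0005] w [ 0.0187 -0.0164 -0.0699]
[ 0.0332 -0.0093  0.0043]
```

The selector turned, and the arm relaxed once the grip opened. One stray call had a bad gripper value and was refused whole, so it did nothing. Now I'll lift and check.

drive_tool(
  deltas=[
    {"dx": 0, "dy": 0, "dz": -0.02, "wx": 0, "wy": 0, "wz": 0},
    {"dx": 0, "dy": 0, "dz": -0.05, "wx": 0, "wy": 0, "wz": 0},
    {"dx": -0.03, "dy": 0, "dz": -0.08, "wx": 0, "wy": 0, "wz": -8},
    {"dx": -0.07, "dy": 0.03, "dz": -0.09, "wx": 0, "wy": 0, "wz": -16},
    {"dx": -0.11, "dy": 0.07, "dz": -0.09, "wx": 0, "wy": 0, "wz": -24},
    {"dx": -0.15, "dy": 0.1, "dz": -0.09, "wx": 0, "wy": 0, "wz": -32},
    {"dx": -0.17, "dy": 0.13, "dz": -0.09, "wx": 0, "wy": 0, "wz": -40},
    {"dx": -0.17, "dy": 0.13, "dz": -0.09, "wx": 0, "wy": 0, "wz": -48},
    {"dx": -0.17, "dy": 0.13, "dz": -0.09, "wx": 0, "wy": 0, "wz": -48},
  ],
)

```text
time_s: 6.9
tcp_pos: [0.4448, 0.2712, 0.188]
ee_rot: [[0.789, -0.615, 0.001], [-0.615, -0.789, 0.0], [0.0, -0.001, -1.0]]
wrist_force: [0.6, 0.1, 0.7]
gripper_width: 0.45
```

Run:
```python
from h import *
delta((.4437,.28,.14),10.7)
a=cams.capture("scene");b=cams.capture("top")
cv2.imwrite("pics/s4.png",np.hstack([cv2.resize(a[110:310,210:410,::-1],None,fx=2,fy=2,interpolation=2),cv2.resize(b[110:310,110:310,::-1],None,fx=2,fy=2,interpolation=2)]))
```

```text
pos [0.4448 0.2712 0.188 ] yaw -37.921308797723555 F [0.5828 0.0605 0.7367] t 6.9 w 0.45012249625730183 j [ 49.2347  13.6056 -17.0757   0.0105 -59.2836   2.8386]
delta [-0.0063 -0.0062  0.048 ] w [ -0.0279  -0.0248 -48.6213]
```

View pics/s4.png

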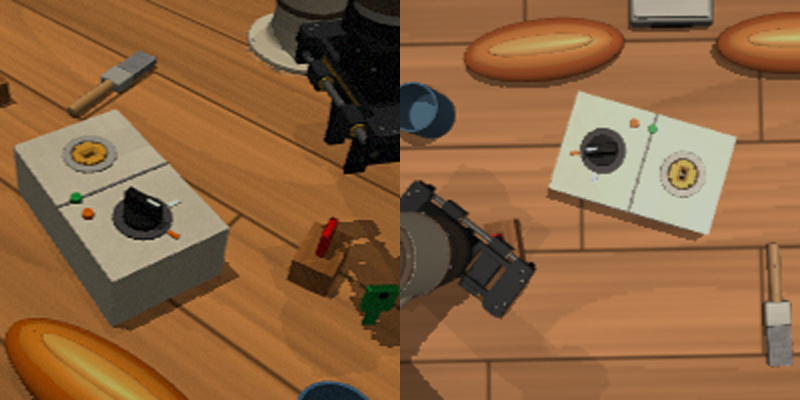

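The selector bar now points at the orange mark (top crop (600,150), mark at (573,152)), so it stayed past the detent. Now over the red key.

drive_tool(
  deltas=[
    {"dx": -0.006, "dy": -0.006, "dz": 0, "wx": 0, "wy": 0, "wz": -8},
    {"dx": -0.006, "dy": -0.006, "dz": 0, "wx": 0, "wy": 0, "wz": -16},
    {"dx": -0.006, "dy": -0.006, "dz": 0.01, "wx": 0, "wy": 0, "wz": -24},
    {"dx": -0.006, "dy": -0.006, "dz": 0.025, "wx": 0, "wy": 0, "wz": -32},
    {"dx": -0.006, "dy": -0.006, "dz": 0.04, "wx": 0, "wy": 0, "wz": -40},
    {"dx": -0.006, "dy": -0.006, "dz": 0.06, "wx": 0, "wy": 0, "wz": -48},
    {"dx": -0.006, "dy": -0.006, "dz": 0.075, "wx": 0, "wy": 0, "wz": -48.6},
    {"dx": -0.006, "dy": -0.006, "dz": 0.08, "wx": 0, "wy": 0, "wz": -48.6},
    {"dx": -0.006, "dy": -0.006, "dz": 0.08, "wx": 0, "wy": 0, "wz": -48.6},
  ],
)

```text
time_s: 7.9
tcp_pos: [0.4451, 0.278, 0.1068]
ee_rot: [[0.984, 0.18, -0.001], [0.18, -0.984, -0.001], [-0.001, 0.001, -1.0]]
wrist_force: [-0.2, 0.6, 0.5]
gripper_width: 0.449
```

Run:
```python
from h import *
delta((.4437,.28,.048),10.7)
a=cams.capture("scene");b=cams.capture("top")
cv2.imwrite("pics/s5.png",np.hstack([cv2.resize(a[170:270,320:420,::-1],None,fx=4,fy=4,interpolation=2),cv2.resize(b[180:280,110:210,::-1],None,fx=4,fy=4,interpolation=2)]))
```

```text
pos [0.4451 0.278  0.1068] yaw 10.35517028410094 F [-0.1708  0.5923  0.4872] t 7.9 w 0.4492212402270244 j [ 49.7221  19.1836 -22.5616   0.0088 -48.3594  50.6272]
delta [-0.0009 -0.0023  0.0588] w [ 0.0712  0.0769 -0.3448]
```

View pics/s5.png

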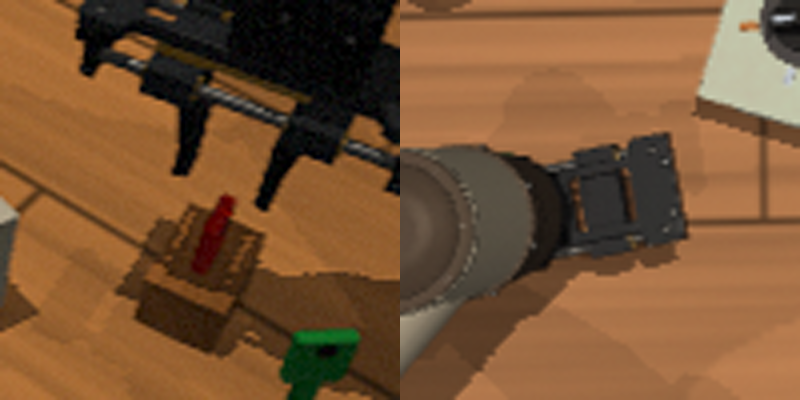

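The open fingers straddle the red bow (scene crop: bow (215,230), fingers (185,165) and (265,200)). Now I'll go down.

drive_tool(
  deltas=[
    {"dx": -0.001, "dy": -0.002, "dz": 0.015, "wx": 0, "wy": 0, "wz": -0.3},
    {"dx": -0.001, "dy": -0.002, "dz": 0.03, "wx": 0, "wy": 0, "wz": -0.3},
    {"dx": -0.001, "dy": -0.002, "dz": 0.045, "wx": 0, "wy": 0, "wz": -0.3},
    {"dx": -0.001, "dy": -0.002, "dz": 0.054, "wx": 0, "wy": 0, "wz": -0.3},
    {"dx": -0.001, "dy": -0.002, "dz": 0.0585, "wx": 0, "wy": 0, "wz": -0.3},
    {"dx": -0.001, "dy": -0.002, "dz": 0.0585, "wx": 0, "wy": 0, "wz": -0.3},
    {"dx": -0.001, "dy": -0.002, "dz": 0.0585, "wx": 0, "wy": 0, "wz": -0.3},
  ],
)

```text
time_s: 8.7
tcp_pos: [0.4438, 0.281, 0.0497]
ee_rot: [[0.982, 0.188, 0.001], [0.188, -0.982, 0.001], [0.001, -0.001, -1.0]]
wrist_force: [0.7, -0.6, 0.3]
gripper_width: 0.45
```

Run:
```python
from h import *
delta((.4437,.28,.048),10.7)
```

```text
pos [0.4438 0.281  0.0497] yaw 10.835112037018108 F [ 0.6707 -0.5699  0.2587] t 8.7 w 0.450374698251681 j [ 50.06    23.6994 -26.0009   0.0172 -40.2201  50.7621]
delta [-0.0003  0.001   0.0017] w [-0.0418 -0.0686  0.1351]
```

drive_tool(
  deltas=[
    {"dx": 0, "dy": 0.0005, "dz": 0.0012, "wx": 0, "wy": 0, "wz": 0},
    {"dx": 0, "dy": 0.0005, "dz": 0.0012, "wx": 0, "wy": 0, "wz": 0},
    {"dx": 0, "dy": 0.0005, "dz": 0.0012, "wx": 0, "wy": 0, "wz": 0},
    {"dx": 0, "dy": 0.0005, "dz": 0.0012, "wx": 0, "wy": 0, "wz": 0},
    {"dx": 0, "dy": 0.0005, "dz": 0.0012, "wx": 0, "wy": 0, "wz": 0},
    {"dx": 0, "dy": 0.0005, "dz": 0.0012, "wx": 0, "wy": 0, "wz": 0},
    {"dx": 0, "dy": 0.0005, "dz": 0.0012, "wx": 0, "wy": 0, "wz": 0},
    {"dx": 0, "dy": 0.0005, "dz": 0.0012, "wx": 0, "wy": 0, "wz": 0},
    {"dx": 0, "dy": 0.0005, "dz": 0.0012, "wx": 0, "wy": 0, "wz": 0},
  ],
  gripper=0,
)

```text
time_s: 9.6
tcp_pos: [0.4435, 0.2802, 0.048]
ee_rot: [[0.982, 0.188, 0.0], [0.188, -0.982, 0.0], [0.0, -0.0, -1.0]]
wrist_force: [-0.8, 0.1, 0.6]
gripper_width: 0.114
```

Run:
```python
from h import *
delta((.4437,.28,.17),10.7)
a=cams.capture("scene")
cv2.imwrite("pics/s6.png",cv2.resize(a[170:270,320:420,::-1],None,fx=4,fy=4,interpolation=2))
```

```text
pos [0.4435 0.2802 0.048 ] yaw 10.836439302017153 F [-0.844   0.0742  0.6249] t 9.6 w 0.11356965112165186 j [ 50.0212  23.8269 -26.1338   0.0028 -40.0254  50.8132]
delta [ 0.0002  0.0002 -0.122 ] w [-0.0074 -0.0119  0.1364]
```

View pics/s6.png

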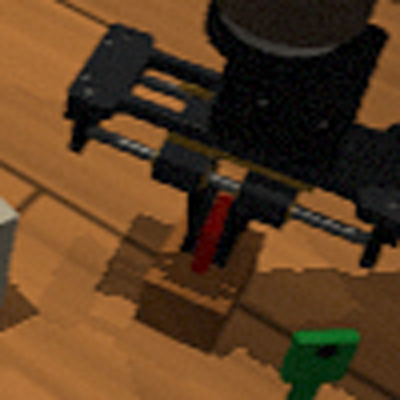

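Gripped at 9.9 mm, which is the bow's thickness; the picture shows the red bow between the pads at (212,230). Now I'll lift straight up.

drive_tool(
  deltas=[
    {"dx": 0, "dy": 0, "dz": -0.01, "wx": 0, "wy": 0, "wz": 0},
    {"dx": 0, "dy": 0, "dz": -0.03, "wx": 0, "wy": 0, "wz": 0},
    {"dx": 0, "dy": 0, "dz": -0.055, "wx": 0, "wy": 0, "wz": 0},
    {"dx": 0, "dy": 0, "dz": -0.085, "wx": 0, "wy": 0, "wz": 0},
    {"dx": 0, "dy": 0, "dz": -0.11, "wx": 0, "wy": 0, "wz": 0},
    {"dx": 0, "dy": 0, "dz": -0.125, "wx": 0, "wy": 0, "wz": 0},
    {"dx": 0, "dy": 0, "dz": -0.125, "wx": 0, "wy": 0, "wz": 0},
  ],
)

```text
time_s: 10.35
tcp_pos: [0.4444, 0.281, 0.1757]
ee_rot: [[0.982, 0.188, 0.004], [0.188, -0.982, 0.004], [0.005, -0.003, -1.0]]
wrist_force: [0.7, -0.6, -1.2]
gripper_width: 0.114
```

Run:
```python
from h import *
delta((.5486,-.014,.165),-17.26)
a=cams.capture("scene")
cv2.imwrite("pics/s7.png",cv2.resize(a[130:250,310:430,::-1],None,fx=4,fy=4,interpolation=2))
```

```text
pos [0.4444 0.281  0.1757] yaw 10.849175471887845 F [ 0.6803 -0.5782 -1.1611] t 10.35 w 0.11379973305296008 j [ 50.019   14.5989 -17.6646   0.0338 -57.4034  50.8125]
delta [0.0467 0.3094 0.0099] w [-0.2523 -0.2245 28.1095]
```

View pics/s7.png

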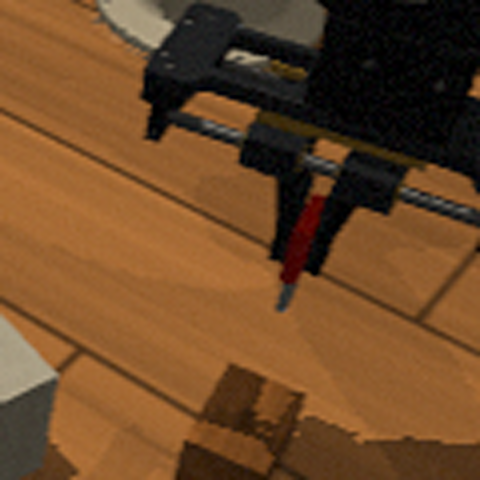

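The key is held straight, with the blade's tip at crop (281,308), clear of the rest. Now over to the keyway.

drive_tool(
  deltas=[
    {"dx": 0.001, "dy": 0.01, "dz": 0, "wx": 0, "wy": 0, "wz": 0},
    {"dx": 0.005, "dy": 0.035, "dz": 0, "wx": 0, "wy": 0, "wz": 2},
    {"dx": 0.01, "dy": 0.07, "dz": 0, "wx": 0, "wy": 0, "wz": 5},
    {"dx": 0.016, "dy": 0.105, "dz": 0, "wx": 0, "wy": 0, "wz": 9},
    {"dx": 0.021, "dy": 0.14, "dz": 0, "wx": 0, "wy": 0, "wz": 13},
    {"dx": 0.026, "dy": 0.175, "dz": 0, "wx": 0, "wy": 0, "wz": 17},
    {"dx": 0.032, "dy": 0.21, "dz": 0, "wx": 0, "wy": 0, "wz": 21},
    {"dx": 0.037, "dy": 0.245, "dz": 0, "wx": 0, "wy": 0, "wz": 25},
    {"dx": 0.042, "dy": 0.28, "dz": 0, "wx": 0, "wy": 0, "wz": 28.1},
    {"dx": 0.046, "dy": 0.302, "dz": 0.005, "wx": 0, "wy": 0, "wz": 28.1},
    {"dx": 0.0467, "dy": 0.309, "dz": 0.01, "wx": 0, "wy": 0, "wz": 28.1},
    {"dx": 0.0467, "dy": 0.309, "dz": 0.01, "wx": 0, "wy": 0, "wz": 28.1},
    {"dx": 0.0467, "dy": 0.309, "dz": 0.01, "wx": 0, "wy": 0, "wz": 28.1},
  ],
)

```text
time_s: 11.7
tcp_pos: [0.5466, -0.0144, 0.162]
ee_rot: [[0.955, -0.297, -0.002], [-0.297, -0.955, -0.0], [-0.002, 0.001, -1.0]]
wrist_force: [-0.6, 0.3, -0.4]
gripper_width: 0.113
```

Run:
```python
from h import *
delta((.5486,-.014,.135),-17.26)
s=r.sense();R=s["ee_rot"];p=s["tcp_pos"]
for n,z in(("tip",.038),("shoulder",.008)): 
  for x in(-.007,0,.007):
    P=p+R@np.array([x,0,z]); print(n,x,proj("scene",P))
a=cams.capture("scene");b=cams.capture("top")
cv2.imwrite("pics/s8.png",cv2.resize(a[130:210,210:310,::-1],None,fx=7,fy=7,interpolation=2))
cv2.imwrite("pics/t8.png",cv2.resize(b[150:250,190:290,::-1],None,fx=5,fy=5,interpolation=2))
```

```text
pos [ 0.5466 -0.0144  0.162 ] yaw -17.252686922872417 F [-0.6341  0.3374 -0.3503] t 11.7 w 0.11334577977743934 j [ 15.4733  17.5609 -15.592   -0.0109 -56.962   57.28  ]
delta [ 0.0018 -0.001   0.027 ] w [0.0545 0.1016 0.0074]
tip -0.007 [[257.0251 173.6358]]
tip 0 [[254.6469 174.52  ]]
tip 0.007 [[252.2554 175.4092]]
shoulder -0.007 [[256.9397 164.4558]]
shoulder 0 [[254.5066 165.3341]]
shoulder 0.007 [[252.0595 166.2175]]
```

View pics/s8.png

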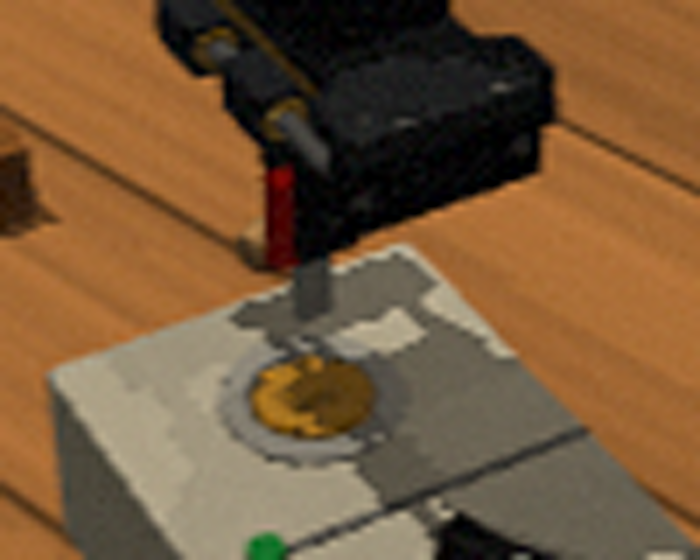

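View pics/t8.png

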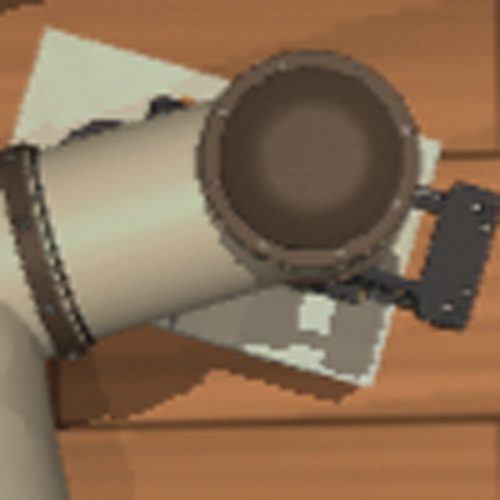

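Scene: the blade's tip is at crop (313,318), i.e. px (254.3,175), against (254.6,174.5) predicted from the arm, so the key sits centred in the jaws. The keyway is just below, at crop (318,397). Now I'll descend to just above the mouth.

drive_tool(
  deltas=[
    {"dx": 0.0018, "dy": -0.0008, "dz": 0.01, "wx": 0, "wy": 0, "wz": 0},
    {"dx": 0.0018, "dy": -0.0008, "dz": 0.02, "wx": 0, "wy": 0, "wz": 0},
    {"dx": 0.0018, "dy": -0.0008, "dz": 0.028, "wx": 0, "wy": 0, "wz": 0},
    {"dx": 0.0018, "dy": -0.0008, "dz": 0.032, "wx": 0, "wy": 0, "wz": 0},
    {"dx": 0.0018, "dy": -0.0008, "dz": 0.032, "wx": 0, "wy": 0, "wz": 0},
    {"dx": 0.0018, "dy": -0.0008, "dz": 0.032, "wx": 0, "wy": 0, "wz": 0},
  ],
)

```text
time_s: 12.4
tcp_pos: [0.5495, -0.0144, 0.1308]
ee_rot: [[0.955, -0.297, 0.0], [-0.297, -0.955, -0.0], [0.0, 0.0, -1.0]]
wrist_force: [0.4, -0.2, -0.2]
gripper_width: 0.111
```

Run:
```python
from h import *
delta((.5486,-.014,.118),-17.26)
s=r.sense();R=s["ee_rot"];p=s["tcp_pos"]
print(proj("scene",p+R@np.array([0,0,.038])))
a=cams.capture("scene")
cv2.imwrite("pics/s9.png",cv2.resize(a[130:210,210:310,::-1],None,fx=7,fy=7,interpolation=2))
```

```text
pos [ 0.5495 -0.0144  0.1308] yaw -17.260576367446607 F [ 0.4254 -0.2451 -0.1851] t 12.4 w 0.11054796697865009 j [ 15.4068  19.6631 -17.5819   0.0143 -52.7547  57.3239]
delta [-0.0009 -0.0001  0.0128] w [ 0.0095 -0.0064 -0.0006]
[[254.0192 184.2026]]
```

View pics/s9.png

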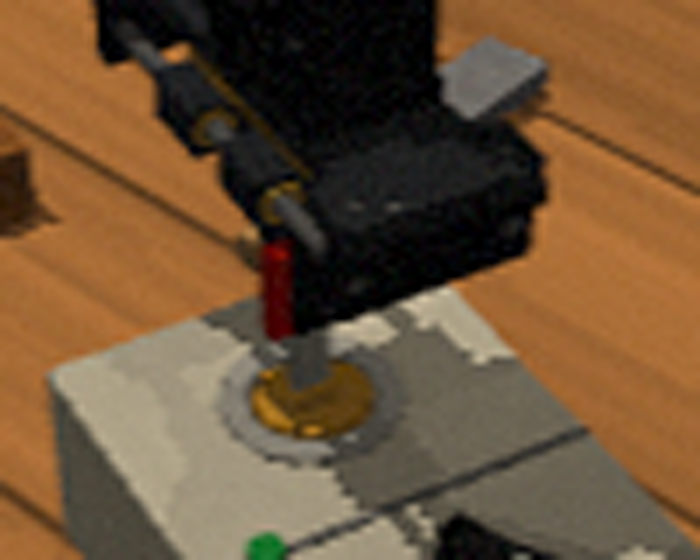

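The tip (crop (308,385)) is poised right above the keyway in the brass. Now I'll enter the straight part, stopping before the first pin.

drive_tool(
  deltas=[
    {"dx": -0.0006, "dy": 0, "dz": 0.002, "wx": 0, "wy": 0, "wz": 0},
    {"dx": -0.0006, "dy": 0, "dz": 0.004, "wx": 0, "wy": 0, "wz": 0},
    {"dx": -0.0006, "dy": 0, "dz": 0.006, "wx": 0, "wy": 0, "wz": 0},
    {"dx": -0.0006, "dy": 0, "dz": 0.008, "wx": 0, "wy": 0, "wz": 0},
    {"dx": -0.0006, "dy": 0, "dz": 0.01, "wx": 0, "wy": 0, "wz": 0},
    {"dx": -0.0006, "dy": 0, "dz": 0.01, "wx": 0, "wy": 0, "wz": 0},
  ],
)

```text
time_s: 13.05
tcp_pos: [0.5485, -0.0143, 0.1204]
ee_rot: [[0.955, -0.297, -0.001], [-0.297, -0.955, -0.0], [-0.001, 0.0, -1.0]]
wrist_force: [-0.1, 0.6, -1.4]
gripper_width: 0.11
```

Run:
```python
from h import *
delta((.5486,-.014,.118),-17.26);print(r.sense()["moment"])
```

```text
pos [ 0.5485 -0.0143  0.1204] yaw -17.273371525601835 F [-0.0925  0.6058 -1.441 ] t 13.05 w 0.10983149789852559 j [ 15.438   20.2832 -18.3865  -0.0044 -51.3759  57.2914]
delta [ 0.     -0.0003  0.0024] w [ 0.0218  0.0403 -0.0134]
[ 0.0001  0.0504 -0.0101]
```

It fits with almost no force. I'll go on to 11.5 mm deep, then rock.

drive_tool(
  deltas=[
    {"dx": 0, "dy": 0, "dz": 0.002, "wx": 0, "wy": 0, "wz": 0},
    {"dx": 0, "dy": 0, "dz": 0.004, "wx": 0, "wy": 0, "wz": 0},
    {"dx": 0, "dy": 0, "dz": 0.006, "wx": 0, "wy": 0, "wz": 0},
    {"dx": 0, "dy": 0, "dz": 0.006, "wx": 0, "wy": 0, "wz": 0},
    {"dx": 0, "dy": 0.0013, "dz": 0.006, "wx": 0, "wy": 0, "wz": 0},
    {"dx": 0, "dy": 0.0013, "dz": 0.006, "wx": 0, "wy": 0, "wz": 0},
    {"dx": 0, "dy": -0.0013, "dz": 0.006, "wx": 0, "wy": 0, "wz": 0},
    {"dx": 0, "dy": -0.0013, "dz": 0.006, "wx": 0, "wy": 0, "wz": 0},
  ],
)

```text
time_s: 13.85
tcp_pos: [0.549, -0.0132, 0.1152]
ee_rot: [[0.955, -0.296, -0.001], [-0.296, -0.955, -0.001], [-0.0, 0.001, -1.0]]
wrist_force: [-0.7, -0.0, 2.0]
gripper_width: 0.111
```

Run:
```python
from h import *
delta((.5486,-.014,.118),-17.26);print(r.sense()["moment"])
```

```text
pos [ 0.549  -0.0132  0.1152] yaw -17.24675718405264 F [-0.6932 -0.0328  2.0299] t 13.85 w 0.11144853206518228 j [ 15.5597  20.6739 -18.7056   0.0472 -50.6642  57.1636]
delta [-0.0001  0.0009 -0.0028] w [0.0544 0.0169 0.0133]
[-0.1013  0.3402 -0.0057]
```

drive_tool(
  deltas=[
    {"dx": 0, "dy": 0.0026, "dz": 0.0015, "wx": 0, "wy": 0, "wz": 0},
    {"dx": 0, "dy": 0.0026, "dz": 0.0015, "wx": 0, "wy": 0, "wz": 0},
    {"dx": 0, "dy": 0, "dz": 0.0015, "wx": 0, "wy": 0, "wz": 0},
    {"dx": 0, "dy": 0, "dz": 0.0015, "wx": 0, "wy": 0, "wz": 0},
    {"dx": 0, "dy": 0.0026, "dz": 0.003, "wx": 0, "wy": 0, "wz": 0},
    {"dx": 0, "dy": 0.0026, "dz": 0.003, "wx": 0, "wy": 0, "wz": 0},
    {"dx": 0, "dy": 0, "dz": 0.003, "wx": 0, "wy": 0, "wz": 0},
    {"dx": 0, "dy": 0, "dz": 0.003, "wx": 0, "wy": 0, "wz": 0},
    {"dx": 0, "dy": 0.0026, "dz": 0.0045, "wx": 0, "wy": 0, "wz": 0},
    {"dx": 0, "dy": 0.0026, "dz": 0.0045, "wx": 0, "wy": 0, "wz": 0},
    {"dx": 0, "dy": 0, "dz": 0.0045, "wx": 0, "wy": 0, "wz": 0},
    {"dx": 0, "dy": 0, "dz": 0.0045, "wx": 0, "wy": 0, "wz": 0},
  ],
)

```text
time_s: 15.05
tcp_pos: [0.5482, -0.0136, 0.1097]
ee_rot: [[0.955, -0.297, -0.003], [-0.297, -0.955, -0.002], [-0.002, 0.002, -1.0]]
wrist_force: [0.4, -3.4, -1.0]
gripper_width: 0.112
```

Run:
```python
from h import *
delta((.5486,-.014,.096),-17.26);print(r.sense()["moment"])
```

```text
pos [ 0.5482 -0.0136  0.1097] yaw -17.258632164599398 F [ 0.419  -3.4409 -0.9518] t 15.05 w 0.11233792696452546 j [ 15.5438  21.0391 -19.0791   0.0515 -50.0606  57.1646]
delta [0.0005 0.0002 0.0137] w [0.13   0.1289 0.0015]
[-1.369  -0.0561  0.0344]
```

Past the first pin without a jam. Carry on rocking downward.

drive_tool(
  deltas=[
    {"dx": 0, "dy": 0.0026, "dz": 0.0015, "wx": 0, "wy": 0, "wz": 0},
    {"dx": 0, "dy": 0.0026, "dz": 0.0015, "wx": 0, "wy": 0, "wz": 0},
    {"dx": 0, "dy": 0, "dz": 0.0015, "wx": 0, "wy": 0, "wz": 0},
    {"dx": 0, "dy": 0, "dz": 0.0015, "wx": 0, "wy": 0, "wz": 0},
    {"dx": 0, "dy": 0.0026, "dz": 0.003, "wx": 0, "wy": 0, "wz": 0},
    {"dx": 0, "dy": 0.0026, "dz": 0.003, "wx": 0, "wy": 0, "wz": 0},
    {"dx": 0, "dy": 0, "dz": 0.003, "wx": 0, "wy": 0, "wz": 0},
    {"dx": 0, "dy": 0, "dz": 0.003, "wx": 0, "wy": 0, "wz": 0},
    {"dx": 0, "dy": 0.0026, "dz": 0.0045, "wx": 0, "wy": 0, "wz": 0},
    {"dx": 0, "dy": 0.0026, "dz": 0.0045, "wx": 0, "wy": 0, "wz": 0},
    {"dx": 0, "dy": 0, "dz": 0.0045, "wx": 0, "wy": 0, "wz": 0},
    {"dx": 0, "dy": 0, "dz": 0.0045, "wx": 0, "wy": 0, "wz": 0},
    {"dx": 0, "dy": 0.0026, "dz": 0.006, "wx": 0, "wy": 0, "wz": 0},
    {"dx": 0, "dy": 0.0026, "dz": 0.006, "wx": 0, "wy": 0, "wz": 0},
    {"dx": 0, "dy": 0, "dz": 0.006, "wx": 0, "wy": 0, "wz": 0},
    {"dx": 0, "dy": 0, "dz": 0.006, "wx": 0, "wy": 0, "wz": 0},
  ],
)

```text
time_s: 16.65
tcp_pos: [0.55, -0.013, 0.105]
ee_rot: [[0.955, -0.296, 0.002], [-0.296, -0.955, -0.0], [0.002, -0.0, -1.0]]
wrist_force: [0.2, -1.4, 5.3]
gripper_width: 0.11
```

Run:
```python
from h import *
delta((.5486,-.014,.096),-17.26);print(r.sense()["moment"])
```

```text
pos [ 0.55  -0.013  0.105] yaw -17.238008548812378 F [ 0.2279 -1.3973  5.286 ] t 16.65 w 0.10962637659148494 j [ 15.5576  21.3913 -19.3438   0.049  -49.1559  57.1724]
delta [-0.001   0.0014  0.009 ] w [-0.0279 -0.1118  0.022 ]
[-0.4587  0.0277  0.018 ]
```

About 21 mm deep, with 5 N upward at the second pin. I'll rock in place, then go on.

drive_tool(
  deltas=[
    {"dx": 0, "dy": 0.003, "dz": 0, "wx": 0, "wy": 0, "wz": 0},
    {"dx": 0, "dy": 0.003, "dz": 0, "wx": 0, "wy": 0, "wz": 0},
    {"dx": 0, "dy": 0, "dz": 0, "wx": 0, "wy": 0, "wz": 0},
    {"dx": 0, "dy": 0, "dz": 0, "wx": 0, "wy": 0, "wz": 0},
    {"dx": 0, "dy": 0.003, "dz": 0, "wx": 0, "wy": 0, "wz": 0},
    {"dx": 0, "dy": 0.003, "dz": 0, "wx": 0, "wy": 0, "wz": 0},
  ],
)

```text
time_s: 17.25
tcp_pos: [0.5484, -0.0149, 0.1038]
ee_rot: [[0.955, -0.298, 0.001], [-0.298, -0.955, 0.002], [0.0, -0.002, -1.0]]
wrist_force: [1.1, 6.2, -0.6]
gripper_width: 0.113
```

Run:
```python
from h import *
delta((.5486,-.014,.096),-17.26);print(r.sense()["moment"])
```

```text
pos [ 0.5484 -0.0149  0.1038] yaw -17.308684798650003 F [ 1.0737  6.2276 -0.5527] t 17.25 w 0.11319547622843991 j [ 15.317   21.3815 -19.5104  -0.1325 -49.0399  57.461 ]
delta [-0.     -0.001   0.0078] w [-0.121  -0.0036 -0.0487]
[ 1.7366 -0.2826 -0.0133]
```

drive_tool(
  deltas=[
    {"dx": 0, "dy": -0.003, "dz": 0.001, "wx": 0, "wy": 0, "wz": 0},
    {"dx": 0, "dy": -0.003, "dz": 0.001, "wx": 0, "wy": 0, "wz": 0},
    {"dx": 0, "dy": -0.0002, "dz": 0.001, "wx": 0, "wy": 0, "wz": 0},
    {"dx": 0, "dy": -0.0002, "dz": 0.001, "wx": 0, "wy": 0, "wz": 0},
    {"dx": 0, "dy": -0.003, "dz": 0.0025, "wx": 0, "wy": 0, "wz": 0},
    {"dx": 0, "dy": -0.003, "dz": 0.0025, "wx": 0, "wy": 0, "wz": 0},
    {"dx": 0, "dy": -0.0002, "dz": 0.0025, "wx": 0, "wy": 0, "wz": 0},
    {"dx": 0, "dy": -0.0002, "dz": 0.0025, "wx": 0, "wy": 0, "wz": 0},
    {"dx": 0, "dy": -0.003, "dz": 0.004, "wx": 0, "wy": 0, "wz": 0},
    {"dx": 0, "dy": -0.003, "dz": 0.004, "wx": 0, "wy": 0, "wz": 0},
    {"dx": 0, "dy": -0.0002, "dz": 0.004, "wx": 0, "wy": 0, "wz": 0},
    {"dx": 0, "dy": -0.0002, "dz": 0.004, "wx": 0, "wy": 0, "wz": 0},
    {"dx": 0, "dy": -0.003, "dz": 0.0055, "wx": 0, "wy": 0, "wz": 0},
    {"dx": 0, "dy": -0.003, "dz": 0.0055, "wx": 0, "wy": 0, "wz": 0},
    {"dx": 0, "dy": -0.0002, "dz": 0.0055, "wx": 0, "wy": 0, "wz": 0},
    {"dx": 0, "dy": -0.0002, "dz": 0.0055, "wx": 0, "wy": 0, "wz": 0},
  ],
)

```text
time_s: 18.85
tcp_pos: [0.5486, -0.0149, 0.0988]
ee_rot: [[0.955, -0.297, 0.001], [-0.297, -0.955, 0.002], [0.001, -0.002, -1.0]]
wrist_force: [-0.2, 4.6, -2.5]
gripper_width: 0.113
```

Run:
```python
from h import *
delta((.5486,-.014,.096),-17.26);print(r.sense()["moment"])
```

```text
pos [ 0.5486 -0.0149  0.0988] yaw -17.306135457865327 F [-0.1989  4.5703 -2.5447] t 18.85 w 0.11341263059363178 j [ 15.3208  21.7401 -19.8297  -0.1099 -48.3326  57.4462]
delta [-0.0003 -0.0009  0.0028] w [-0.1218 -0.038  -0.0461]
[ 1.5375 -0.0727 -0.0344]
```

drive_tool(
  deltas=[
    {"dx": 0, "dy": -0.0028, "dz": 0.0015, "wx": 0, "wy": 0, "wz": 0},
    {"dx": 0, "dy": -0.0028, "dz": 0.0015, "wx": 0, "wy": 0, "wz": 0},
    {"dx": 0, "dy": 0, "dz": 0.0015, "wx": 0, "wy": 0, "wz": 0},
    {"dx": 0, "dy": 0, "dz": 0.0015, "wx": 0, "wy": 0, "wz": 0},
    {"dx": 0, "dy": -0.0028, "dz": 0.0025, "wx": 0, "wy": 0, "wz": 0},
    {"dx": 0, "dy": -0.0028, "dz": 0.0025, "wx": 0, "wy": 0, "wz": 0},
    {"dx": 0, "dy": 0, "dz": 0.003, "wx": 0, "wy": 0, "wz": 0},
    {"dx": 0, "dy": 0, "dz": 0.003, "wx": 0, "wy": 0, "wz": 0},
    {"dx": 0, "dy": -0.0014, "dz": 0.0035, "wx": 0, "wy": 0, "wz": 0},
    {"dx": 0, "dy": -0.0014, "dz": 0.0035, "wx": 0, "wy": 0, "wz": 0},
    {"dx": 0, "dy": -0.0014, "dz": 0.0035, "wx": 0, "wy": 0, "wz": 0},
  ],
)

```text
time_s: 19.95
tcp_pos: [0.5489, -0.0146, 0.0959]
ee_rot: [[0.955, -0.297, 0.001], [-0.297, -0.955, -0.0], [0.001, 0.0, -1.0]]
wrist_force: [-0.2, 0.5, 2.5]
gripper_width: 0.112
```

Run:
```python
from h import *
delta((.5486,-.014,.096),-17.26);print(r.sense()["moment"])
```

```text
pos [ 0.5489 -0.0146  0.0959] yaw -17.255102395256166 F [-0.221   0.5343  2.5468] t 19.95 w 0.11165068169218326 j [ 15.4134  21.9911 -19.9928   0.0431 -47.9927  57.3026]
delta [-0.0005 -0.0005 -0.0001] w [ 0.0143 -0.037   0.0049]
[0.1769 0.244  0.032 ]
```

At the computed home height. I'll press 1 mm more to feel for the face.

drive_tool(
  deltas=[
    {"dx": 0, "dy": 0.0008, "dz": 0.0007, "wx": 0, "wy": 0, "wz": 0},
    {"dx": 0, "dy": -0.0008, "dz": 0.0007, "wx": 0, "wy": 0, "wz": 0},
    {"dx": 0, "dy": 0, "dz": 0.0014, "wx": 0, "wy": 0, "wz": 0},
    {"dx": 0, "dy": 0, "dz": 0.0014, "wx": 0, "wy": 0, "wz": 0},
    {"dx": 0, "dy": 0, "dz": 0.0014, "wx": 0, "wy": 0, "wz": 0},
  ],
)

```text
time_s: 20.45
tcp_pos: [0.5491, -0.0144, 0.0958]
ee_rot: [[0.955, -0.296, 0.001], [-0.296, -0.955, -0.0], [0.001, -0.0, -1.0]]
wrist_force: [-2.5, 1.3, 10.7]
gripper_width: 0.114
```

Run:
```python
from h import *
delta((.5486,-.014,.096),-17.26);print(r.sense()["moment"])
a=cams.capture("scene")
cv2.imwrite("pics/s10.png",cv2.resize(a[130:210,210:310,::-1],None,fx=7,fy=7,interpolation=2))
```

```text
pos [ 0.5491 -0.0144  0.0958] yaw -17.22594108735632 F [-2.5488  1.3129 10.7463] t 20.45 w 0.11380675931269738 j [ 15.4316  21.9897 -20.0121   0.0565 -47.9276  57.3046]
delta [-0.0006 -0.0003 -0.0002] w [-0.0028 -0.0821  0.0341]
[0.6256 1.0667 0.0187]
```

View pics/s10.png

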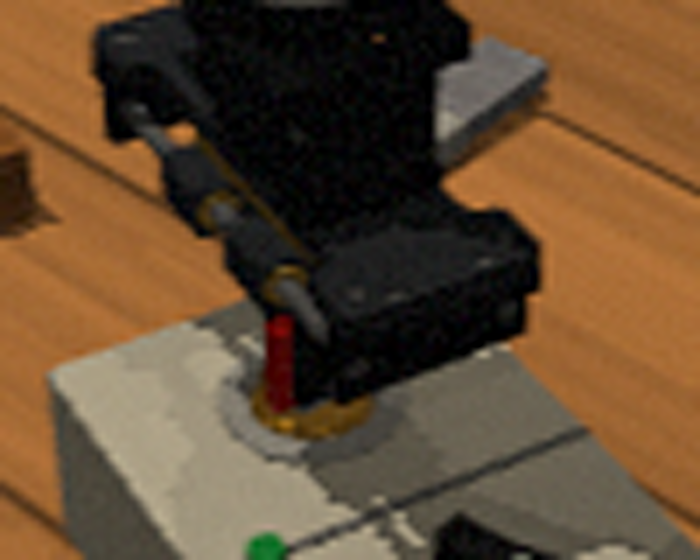

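The red bow sits on the brass face (crop (280,405)). The force rose from 2.5 to 10.7 N with no travel, so it is home. I'll ease the press a little and turn clockwise: a quarter turn plus the play.

drive_tool(
  deltas=[
    {"dx": -0.0003, "dy": 0, "dz": -0.0008, "wx": 0, "wy": 0, "wz": 5},
    {"dx": -0.0003, "dy": 0, "dz": -0.0008, "wx": 0, "wy": 0, "wz": 11},
    {"dx": -0.0003, "dy": 0, "dz": -0.0008, "wx": 0, "wy": 0, "wz": 17},
    {"dx": -0.0003, "dy": 0, "dz": -0.0008, "wx": 0, "wy": 0, "wz": 23},
    {"dx": -0.0003, "dy": 0, "dz": -0.0008, "wx": 0, "wy": 0, "wz": 29},
    {"dx": -0.0003, "dy": 0, "dz": -0.0008, "wx": 0, "wy": 0, "wz": 35},
    {"dx": -0.0003, "dy": 0, "dz": -0.0008, "wx": 0, "wy": 0, "wz": 41},
    {"dx": -0.0003, "dy": 0, "dz": -0.0008, "wx": 0, "wy": 0, "wz": 47},
    {"dx": -0.0003, "dy": 0, "dz": -0.0008, "wx": 0, "wy": 0, "wz": 53},
    {"dx": -0.0003, "dy": 0, "dz": -0.0008, "wx": 0, "wy": 0, "wz": 59},
    {"dx": -0.0003, "dy": 0, "dz": -0.0008, "wx": 0, "wy": 0, "wz": 65},
    {"dx": -0.0003, "dy": 0, "dz": -0.0008, "wx": 0, "wy": 0, "wz": 71},
    {"dx": -0.0003, "dy": 0, "dz": -0.0008, "wx": 0, "wy": 0, "wz": 77},
    {"dx": -0.0003, "dy": 0, "dz": -0.0008, "wx": 0, "wy": 0, "wz": 83},
    {"dx": -0.0003, "dy": 0, "dz": -0.0008, "wx": 0, "wy": 0, "wz": 89},
    {"dx": -0.0003, "dy": 0, "dz": -0.0008, "wx": 0, "wy": 0, "wz": 94},
    {"dx": -0.0003, "dy": 0, "dz": -0.0008, "wx": 0, "wy": 0, "wz": 97},
    {"dx": -0.0003, "dy": 0, "dz": -0.0008, "wx": 0, "wy": 0, "wz": 98},
    {"dx": -0.0003, "dy": 0, "dz": -0.0008, "wx": 0, "wy": 0, "wz": 98},
    {"dx": -0.0003, "dy": 0, "dz": -0.0008, "wx": 0, "wy": 0, "wz": 98},
  ],
)

```text
time_s: 22.5
tcp_pos: [0.5476, -0.0148, 0.0958]
ee_rot: [[-0.426, -0.905, -0.001], [-0.905, 0.426, -0.001], [0.002, 0.001, -1.0]]
wrist_force: [-3.8, 0.8, 8.4]
gripper_width: 0.115
```

Run:
```python
from h import *
delta((.5486,-.014,.096),-115.3);print(r.sense()["moment"])
a=cams.capture("scene")
cv2.imwrite("pics/s11.png",cv2.resize(a[120:240,210:330,::-1],None,fx=5,fy=5,interpolation=2))
b=cams.capture("top");cv2.imwrite("pics/t11.png",cv2.resize(b[140:240,160:290,::-1],None,fx=5,fy=5,interpolation=2))
```

```text
pos [ 0.5476 -0.0148  0.0958] yaw -115.23772281090227 F [-3.8139  0.8116  8.4267] t 22.5 w 0.11502538867297213 j [ 15.4281  21.9406 -20.0899   0.0495 -48.0654 -40.699 ]
delta [-0.0012 -0.0005 -0.0002] w [ 0.0487 -0.0905  0.0622]
[0.3109 1.1726 0.057 ]
```

View pics/s11.png

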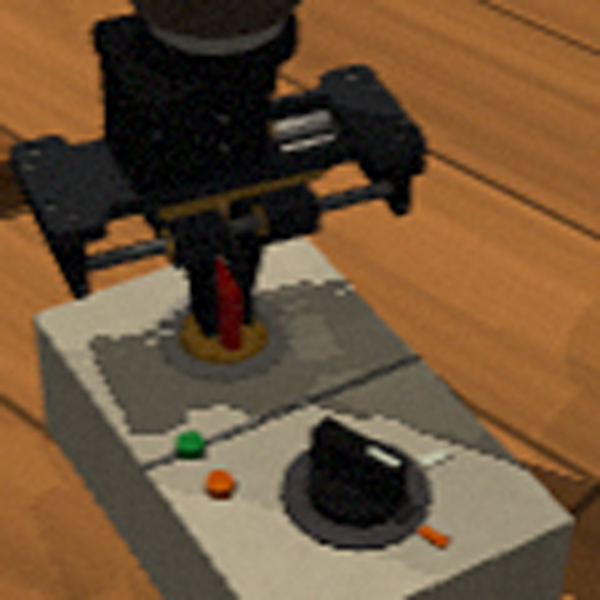

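View pics/t11.png

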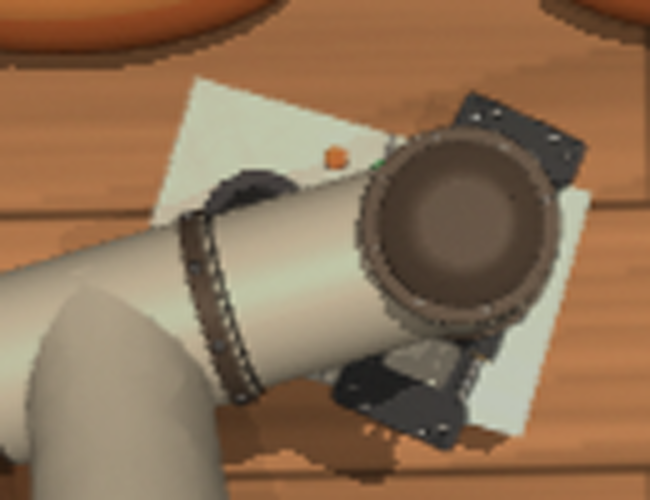

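The bow is turned across the switch, in the brass at scene crop (230,345), with the pads on it. The selector still points at orange. I'll take up 2° more so the play surely leaves a full quarter turn, then check.

drive_tool(
  deltas=[
    {"dx": 0, "dy": 0, "dz": 0, "wx": 0, "wy": 0, "wz": 1},
    {"dx": 0, "dy": 0, "dz": 0, "wx": 0, "wy": 0, "wz": 2},
    {"dx": 0, "dy": 0, "dz": 0, "wx": 0, "wy": 0, "wz": 2},
    {"dx": 0, "dy": 0, "dz": 0, "wx": 0, "wy": 0, "wz": 2},
    {"dx": 0, "dy": 0, "dz": 0, "wx": 0, "wy": 0, "wz": 2},
  ],
)

```text
time_s: 23.1
tcp_pos: [0.5476, -0.0148, 0.0958]
ee_rot: [[-0.458, -0.889, -0.002], [-0.889, 0.458, -0.001], [0.002, 0.001, -1.0]]
wrist_force: [-3.5, 1.6, 8.7]
gripper_width: 0.112
```

Run:
```python
from h import *
delta((.5486,-.014,.096),-117.3);print(r.sense()["moment"])
s=r.sense();R=s["ee_rot"];p=s["tcp_pos"]
# predicted bow ends (tool x +-18mm) at shoulder level and top
for x in(-.018,.018):
  for z in(.008,-.032): print(x,z,proj("scene",p+R@np.array([x,0,z])))
a=cams.capture("scene")
cv2.imwrite("pics/s12.png",cv2.resize(a[165:205,235:285,::-1],None,fx=14,fy=14,interpolation=2))
```

```text
pos [ 0.5476 -0.0148  0.0958] yaw -117.23426015943129 F [-3.5165  1.6086  8.7156] t 23.1 w 0.11233914791758039 j [ 15.4316  21.9379 -20.0905   0.049  -48.0713 -42.6986]
delta [-0.0012 -0.0005 -0.0002] w [ 0.0486 -0.0944  0.0657]
[0.3654 1.195  0.0983]
-0.018 0.008 [[256.7201 189.5666]]
-0.018 -0.032 [[256.6104 177.8439]]
0.018 0.008 [[252.171 180.973]]
0.018 -0.032 [[251.9293 169.3194]]
```

View pics/s12.png

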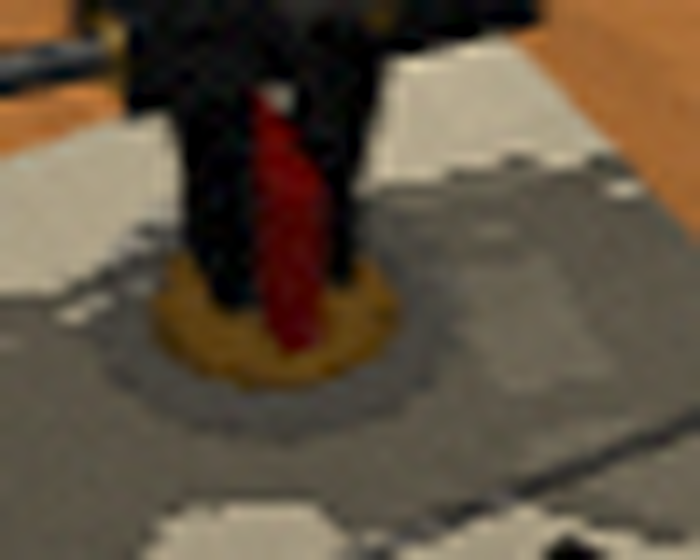

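The near bow edge is at crop (298,352), predicted (311,351) from the jaws, so the key follows the jaws. The bow is flat on the brass and the moment is 0.10 N m against the spring. Handing in.

Run:
```python
from h import *
print(ticket.finish_job())
```

```text
the job is handed in; nothing more can be done
None
```

The job is handed in at about 23 s on the clock. The gripper is still closed on the red key and holding it turned. The hand-in reports no verdict.

1. **Selector:** I gripped the bar at 13.9 mm and turned it 69° clockwise. In pictures taken after I let go, it still pointed at the orange mark.
2. **Red key in:** I took it from its rest at 9.9 mm grip and lowered it into the switch, rocking about ±1.3 to 1.5 mm across its thin way past both pins. It paused at the second pin with about 5 N upward and came free after rocking in place. At the computed home height, pressing further raised the force from 2.5 to 10.7 N with no travel. The picture shows the bow on the brass.
3. **Key turned:** I turned the tool 100° clockwise. With about 0.15 rad of play, that puts the switch at roughly 1.59 rad, just under its stop, but I can't read the switch angle directly. The bow's edge in the picture is within about 1 pixel of where the jaws put it. The measured moment is 0.10 N m, close to the spring's 0.085.

- **Force at hand-in:** The press on the switch was 8.7 N, with about 3.5 N sideways.
- **Camera heights:** The cameras read the console and the red rest 3 to 4 mm low, so I used the listed heights for the descents; contact with the switch face matched them.
- **Refused calls:** Two move calls were refused for bad input and moved nothing.
- **Other things:** I did not touch the blue key or anything else on the bench.

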